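Put garlic away in a box with a locking lid stay

TASK

Put the garlic bulb away in the wooden storage box: raise the lid by its brass front bar just until the folding stay on the box's left side comes straight and its knee snaps over, so that the lid stands open by itself, and set the garlic on the cork floor inside. Then take the red knob at the stay's knee, bring it back forward over straight (the lid lifts slightly as it goes) and fold the knee, lowering the lid gently with it until it is fully shut; leave the bulb inside and let go. Do not force the lid once the stay is taut, do not let the lid slam, and leave the other things where they stand.

Things in the scene. Friction and masses are not known exactly. Their poses are not given: they have to be found in the camera images.
- storage_box: Open wooden box, fixed to the worktop, 200 (x) by 240 (y) by 115 mm high, walls 10 mm, 70 mm deep inside (cork floor 45 mm above the worktop). Origin: centre of the underside; x points to the hinge side (away from the robot), y to the left, z up.
- lid_hinge (a point): Middle of the hinge axis, which runs along the box's y at the top of its back wall (box frame 100, 0, 116 mm).
- lid_bar (a point): Middle of the brass bar at the lid's front edge: round, 10 mm thick, 100 mm long along the box's y, on posts at its ends, 36 mm in front of the edge (31 mm gap). 236 mm from the hinge axis, 5 mm above the lid's underside; swings up and back with the lid. Lifting takes the lid's weight only (1 to 3 N) until the stay is taut, then about 0.9 N more per mm of travel.
- lid (a joint): Lid angle: 0 shut, grows as the front rises. Wooden panel 202 x 244 x 10 mm, 0.3 to 0.6 kg. Falls shut when let go unless the stay is locked. The stay comes taut somewhere from 1.15 to 1.45 rad: a screw sets the length of its upper arm, which differs each time and is not told, so it must be felt. Lowered from there by 0.06 to 0.09 rad, the lid rests on the locked stay.
- stay_knee (a joint): Knee of the folding stay: two flat steel arms, 70 mm between pivots, outside the left (+y) wall. About 0 with the lid shut (folded forward and down), 2.08 arms in line, 2.53 at its stop: past in line, locked. A light spring turns it to the stop when the lid is at its highest and then eased down. Pushed forward over the line (2 to 6 N at the knob), it folds under the lid's weight.
- stay_pivot (a point): Lower pivot of the stay on the box's left wall (box frame 40, 132, 104 mm). The knee swings about it on a radius of 70 mm in the box's x-z plane: from up and slightly back (locked), over the top to the front, then down (lid shut).
- knob_grip (a point): Middle of the red round knob on the knee: 16 mm thick, 44 mm long along the box's y, 52 mm outside the box's left wall, a 21 mm rim at its outer end. It spins freely on its pin, so it can be pinched with the fingers closing along the box's x and led round. About 52 mm above the worktop with the lid shut, 175 mm with it locked open.
- stay_bracket (a joint): How far the stay's springy bracket is pulled up from its place (m), 0 at rest; about 15 N per mm. More than 3 mm either way damages it: reached when the lid bar is pulled about 12 mm past taut (about 11 N over the lid's weight).
- garlic: Garlic bulb, 48 x 50 x 51 mm, about 25 g, standing on the worktop. Origin: centre of its underside, z up.
- garlic_center (a point): Centre of the garlic bulb, 25 mm above its underside.
- tin: Small tin, 75 mm across, 58 mm high, bystander. Origin: centre of its underside.
- mug: Orange mug, 82 mm across, 114 mm with its handle, 97 mm high, bystander. Origin: centre of its underside.
- spice_jar: Spice jar, 44 mm across, 96 mm high, bystander. Origin: centre of its underside.
There are look-alikes about, which are no part of the job. Of the things like the garlic, leave any that is blue; of the rest the smaller one is meant.

How it is judged:
By the outcome, as a careful person would: the job done as asked, in the order asked, and still so for the second after the job is handed in, with the robot touching nothing.
It also fails if it takes over 72 s, if anything falls off the work surface, if the arm or the gripper's body presses on something with over 40 N, if the wrist force passes 120 N, or if a joint passes its speed limit or range.

ROBOT

A 6-joint arm with a two-finger parallel gripper is mounted at the origin on a cart in front of the work surface, level with it; the furniture and walls round the work are solid. World frame = base frame: x ahead of the robot, y to its left, z up, the work surface at z = 0. Lengths are in mm, angles in rad, forces in N, time in s.
With the tool pointing down it reaches from about 275 to 1000 mm from the base axis. Payload 8.4 kg.
Tool frame: the origin (TCP) lies midway between the tips of the shut fingers; the grasp point (between the pads) lies 19 mm behind it; y points along the fingers, z is the direction in which the jaws open and shut, and the axes are right-handed (so a half turn about y gives the same grasp; the last joint's range is limited). The gripper opens to 85 mm and grips with 20 to 120 N. Pads are 22 mm wide; open, the fingers measure 114 mm over their backs; the gripper's body (76 mm by 85 mm) begins 54 mm behind the grasp point. The pads swing forward as they close: fully open they stand 13 mm farther back than shut.
Start: joints at [1.24, 0.353, 1.633, -0, 1.155, -0.002], TCP at [201.816, 591.522, 231.281] pointing down, gripper open.
Joint ranges: [-2.63, 2.63], [-0.92, 2.1], [0.06, 2.66], [-1.3, 4.44], [0, 2.69], [-3.02, 3.02]. Speed limits (rad/s): [2.22, 2.22, 2.79, 3.14, 3.14, 3.14].

INTERFACE

Orientations are given as [roll, pitch, yaw] about the fixed x, y, z axes, in that order (R = Rz(yaw) Ry(pitch) Rx(roll)).
In Python, from rig import r gives the robot as it stands. The module is installed in compiled form; this text tells all that it offers.
- The arm moves only by the tool apply_moves, never from a script. Its argument "plan" is text: rows parted by semicolons, each of 7 numbers parted by spaces: the shift along the tool's x, y, z in cm, then the turn, a rotation vector about the tool's x, y, z in degrees, then the closure, from 0 (fully open) to 1 (shut). A call has 1 to 20 rows; each row shifts and turns the pose as measured when the row begins, along the tool's axes as they then stand; what a row does not reach is not made up. A row lasts 1/10 s, in which the tool goes at most 50 mm and 8.59 degrees, less where a joint would pass 70% of its speed; a pose out of reach is approached as far as the arm can. A call is refused whole if a number of a shift passes 5 or a number of a turn 8.59, either way. A call with a gripper value outside its range is refused whole. The fingers move at their own pace and stop on an object; "squeeze" is the grip in N (left out, the last holds). Time passes only in rows, so rows that do not move let the fingers close. It gives the time, the measured TCP pose, the force and the opening at its end, in the units of the state.
- r.sense(): the state, without advancing time (a new reading comes with each control period).
- r.grab_frame(name): name is "scene" or "top" or "wrist"; returns the picture (420x560x3 uint8, blue, green, red); there is no depth.
- r.get_calibration(name): a dict with "vertical_fov" (degrees; the focal length in pixels is half the picture's height over the tangent of half this angle, whatever the lens; pixels are square), "cx", "cy" (the principal point, pixels), "R" (3x3) and "t" (3): a world point X has camera coordinates R X + t; the wrist camera has in their place "hand_eye" (4x4, takes a point from camera to tool coordinates, whose origin is the TCP and whose axes are the tool frame's). Camera axes: x right, y down, z forward; pixel columns grow to the right and rows downward; lengths in mm; the calibration is good to about 2 mm. A picture is of the moment at which its call begins: read the wrist's pose just before it. get_calibration takes no time and is no camera call.
- r.sign_off(): hands the job in, once; it reports no verdict.
The state is a dict: "clock": time; "qpos": joint angles; "qvel": joint speeds; "joint_efforts": joint torques, N m; "eef_pos": TCP position; "tcp_rot": TCP orientation; "contact_force": force on the tool from outside, world axes, zero at the start; "wrist_torque": the same for the moment, N m; "opening": opening from 0.0 (shut) to 1.0 (fully open).
Only numpy, scipy, OpenCV 4.12 (cv2) and the standard library are available. Lean on these libraries where they do the work, as an engineer would, in place of code of your own. Each camera call takes 0.05 s, during which the arm holds its last target. There are 200 camera calls.

## Working session

There is one attempt and no reset: what is moved stays moved. The work goes in short steps, Python scripts to look and compute and a tool call to move; the robot and the scene stay as the last step left them, time stands still between calls to the robot, and variables do not carry over. Pictures are saved under pics/ and viewed, about 8 in all and at most 12, crops included, and the job is handed in when it is done.

Besides the shell and the picture viewer there is one more tool, called after "Call:" as a command line: name --argument value ..., lists and objects as JSON in quotes. apply_moves: Moves the arm, as the interface text tells. Its arguments: {"type":"object","properties":{"plan":{"type":"string"},"squeeze":{"type":"number"}},"required":["plan"]}

```bash
mkdir -p pics
cat > h.py <<'E'
import numpy as np, cv2
from rig import r
def cal(n):
    c=r.get_calibration(n); f=210/np.tan(np.radians(c["vertical_fov"])/2); return c,f
def proj(n,X):
    c,f=cal(n); p=np.array(c["R"])@np.array(X,float)+np.array(c["t"]).ravel(); return [round(float(v),1) for v in (c["cx"]+f*p[0]/p[2], c["cy"]+f*p[1]/p[2])]
def ray(n,u,v):
    c,f=cal(n); R=np.array(c["R"]); t=np.array(c["t"]).ravel()
    d=R.T@np.array([(u-c["cx"])/f,(v-c["cy"])/f,1]); return -R.T@t,d
def onz(n,u,v,z):
    o,d=ray(n,u,v); return np.round(o+d*(z-o[2])/d[2],1)
def tri(a,b):
    (o1,d1),(o2,d2)=ray(*a),ray(*b); A=np.stack([d1,-d2],1); s=np.linalg.lstsq(A,o2-o1,rcond=None)[0]
    p,q=o1+s[0]*d1,o2+s[1]*d2; return np.round((p+q)/2,1),np.linalg.norm(p-q)
E
python3 - <<'E'
from h import *
for n in("scene","top"): cv2.imwrite(f"pics/{n}0.png",r.grab_frame(n)); print(n,r.get_calibration(n))
print(r.get_calibration("wrist")); print(r.sense())
E
```

```text
scene {'vertical_fov': 43.1329071762807, 'cx': 278.55144822233217, 'cy': 210.99080619031864, 'R': array([[ 0.53724283, -0.84341209,  0.0051177 ],
       [-0.55332455, -0.35702723, -0.75257126],
       [ 0.63655485,  0.40148177, -0.65849093]]), 't': array([-367.47093699,  383.78269166, 1091.42097209])}
top {'vertical_fov': 42.70096482939161, 'cx': 288.59842335532824, 'cy': 209.09349843355938, 'R': array([[-0.02764011, -0.99942586, -0.01959547],
       [-0.99472745,  0.02943631, -0.09823854],
       [ 0.09875896,  0.01677683, -0.99496995]]), 't': array([ -15.52261472,  598.26459616, 1432.21855034])}
{'vertical_fov': 66.42552211011864, 'cx': 283.22264656963245, 'cy': 219.82255137867674, 'hand_eye': array([[-6.09434110e-04,  9.56635807e-01,  2.91286047e-01,
        -7.30652332e+01],
       [ 7.60892590e-04, -2.91285574e-01,  9.56635843e-01,
        -1.42697409e+02],
       [ 9.99999525e-01,  8.04643909e-04, -5.50377732e-04,
         1.15208492e+00],
       [ 0.00000000e+00,  0.00000000e+00,  0.00000000e+00,
         1.00000000e+00]])}
{'clock': 0.1, 'qpos': array([ 1.23960855e+00,  3.53563966e-01,  1.63408929e+00,  9.75127717e-06,
        1.15520535e+00, -2.43207151e-03]), 'qvel': array([ 0.00011594, -0.00067854, -0.0024937 , -0.00011577,  0.00218967,
       -0.00019672]), 'joint_efforts': array([-5.08918383e-04, -6.06357980e+01, -3.42819500e+01, -1.46691095e-04,
        4.04898485e-03,  5.02352907e-05]), 'eef_pos': array([201.66208555, 591.10082142, 230.63344297]), 'tcp_rot': array([-1.57206226e+00,  1.19951083e-05, -3.28759655e-01]), 'contact_force': array([-0.22005262,  0.09848617, -0.52850524]), 'wrist_torque': array([-0.00350132, -0.0325954 ,  0.03067152]), 'opening': 1.001166082614726}
```

View pics/scene0.png

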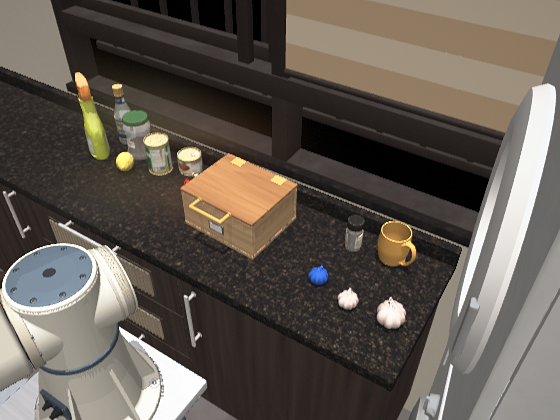

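View pics/top0.png

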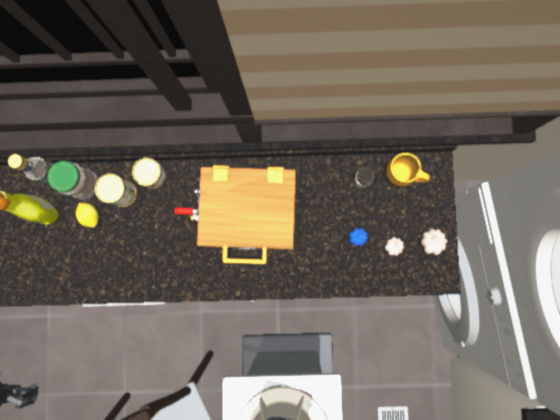

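Garlic-like things in the scene image: blue at (318,275), small white at (348,299), large white at (391,314). The one meant is the small white one: it isn't blue, and it is the smaller of the other two. I'll confirm that in an enlarged crop.

Run:
```python
from h import *
a=cv2.imread("pics/top0.png")[140:275,170:450]; b=cv2.imread("pics/scene0.png")[140:335,170:420]
a=cv2.resize(a,(784,378),interpolation=cv2.INTER_CUBIC); cv2.imwrite("pics/c1.png",a)
cv2.imwrite("pics/c2.png",cv2.resize(b,None,fx=3,fy=3,interpolation=cv2.INTER_CUBIC))
for n,s,t in(("blue",(318,277),(359,237)),("small",(348,300),(395,246)),("large",(391,316),(433,241))): print(n,tri(("scene",*s),("top",*t)))
```

```text
blue (array([ 517. , -222.1,   17.3]), np.float64(0.5801649454320076))
small (array([ 489.9, -318.4,   19.8]), np.float64(1.23251747866605))
large (array([ 501. , -422.6,   19.4]), np.float64(3.289125836018438))
```

View pics/c1.png

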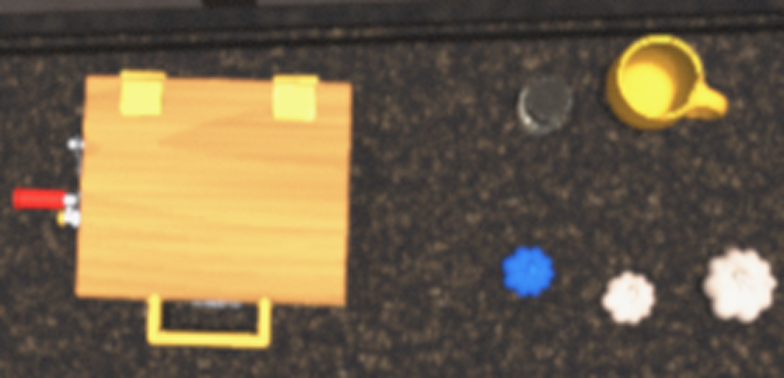

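View pics/c2.png

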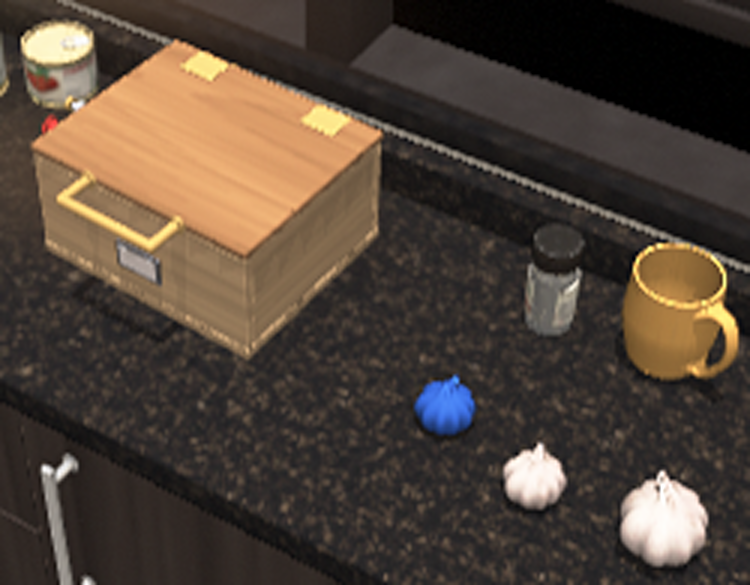

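The crop confirms the small white bulb at top (394.6,246.4) and scene (348,299). The box is left of it, with its bar in front and the red knob to the left. Next I fit the box pose.

Run:
```python
from h import *
from scipy.optimize import least_squares
L=[(101,122,126),(101,-122,126),(-101,-122,126),(-101,122,126)]
T=np.array([(87,75),(352,83),(345,304),(77,296)])/2.8+[170,140]
S=np.array([(180,42),(382,132),(250,254),(33,148)])/3+[170,140]
P=[("top",p,t) for p,t in zip(L,T)]+[("scene",p,t) for p,t in zip(L,S)]
P+=[("top",(-136,50,121),np.array((154,341))/2.8+[170,140]),("top",(-136,-50,121),np.array((267,343))/2.8+[170,140]),("scene",(-100,-120,0),np.array((249,355))/3+[170,140])]
def W(q,p): c,s=np.cos(q[2]),np.sin(q[2]); return np.array([q[0]+c*p[0]-s*p[1],q[1]+s*p[0]+c*p[1],p[2]])
f=lambda q:np.concatenate([np.array(proj(n,W(q,p)))-t for n,p,t in P])
s=least_squares(f,[550,100,0],x_scale=[100,100,.1],diff_step=1e-3); print(s.x); print(np.round(s.fun.reshape(-1,2),1).tolist())
q=s.x
for n,p in dict(bar=(-136,0,121),hinge=(100,0,116),pivot=(40,132,104),knob=(0,172,52),center=(0,0,45)).items(): print(n,W(q,p).round(1))
print("knob tri/top", onz("top",40/2.8+170,198/2.8+140,52), onz("top",14/2.8+170,198/2.8+140,52), onz("top",67/2.8+170,199/2.8+140,52))
print("garlic",tri(("scene",348,299.5),("top",394.6,246.4)))
```

```text
[597.13775172  72.60269718   0.        ]
[[-2.8, 2.2], [-2.4, -3.5], [2.4, -3.5], [1.7, 2.2], [-5.5, -0.9], [-0.2, -2.6], [1.4, -0.6], [-2.6, 0.8], [3.1, -0.8], [2.1, -2.6], [2.4, 0.7]]
bar [461.1  72.6 121. ]
hinge [697.1  72.6 116. ]
pivot [637.1 204.6 104. ]
knob [597.1 244.6  52. ]
center [597.1  72.6  45. ]
knob tri/top [599.2 247.4  52. ] [600.  272.4  52. ] [597.5 221.4  52. ]
garlic (array([ 489.2, -317.7,   21.7]), np.float64(2.8586251780131655))
```

Run:
```python
from h import *
from scipy.optimize import least_squares
L=[(101,122,126),(101,-122,126),(-101,-122,126),(-101,122,126)]
T=np.array([(87,75),(352,83),(345,304),(77,296)])/2.8+[170,140]
S=np.array([(180,42),(382,132),(250,254),(33,148)])/3+[170,140]
P=[("top",p,t) for p,t in zip(L,T)]+[("scene",p,t) for p,t in zip(L,S)]
P+=[("top",(-136,50,121),np.array((154,341))/2.8+[170,140]),("top",(-136,-50,121),np.array((267,343))/2.8+[170,140]),("scene",(-100,-120,0),np.array((249,355))/3+[170,140])]
def W(q,p): c,s=np.cos(q[2]),np.sin(q[2]); return np.array([q[0]+c*p[0]-s*p[1],q[1]+s*p[0]+c*p[1],p[2]])
f=lambda q:np.concatenate([np.array(proj(n,W((q[0],q[1],q[2]-1),p)))-t for n,p,t in P])
s=least_squares(f,[590,70,1],x_scale=[100,100,.1],diff_step=1e-2); q=s.x-[0,0,1]; print(q); print(np.round(s.fun.reshape(-1,2),1).tolist())
for n,p in dict(bar=(-136,0,121),hinge=(100,0,116),pivot=(40,132,104),knob=(0,172,52),center=(0,0,45)).items(): print(n,W(q,p).round(1))
```

```text
[ 5.96161794e+02  7.02076866e+01 -5.76812006e-02]
[[0.5, -0.1], [0.8, -0.4], [1.1, -0.3], [0.4, -0.3], [-2.0, -1.0], [0.7, 0.0], [-1.7, 0.6], [-2.0, -0.8], [0.9, -1.6], [0.0, -1.1], [-0.4, 2.0]]
bar [460.4  78.  121. ]
hinge [696.   64.4 116. ]
pivot [643.7 199.7 104. ]
knob [606.1 241.9  52. ]
center [596.2  70.2  45. ]
```

Box is at (596,70) with yaw −0.058; the bar is at about (460,78,121). I'll add a row planner and go above the bar.

```bash
cat >> h.py <<'E'
from scipy.spatial.transform import Rotation as Ro, Slerp
def rows(pos,rpy,n,clo,start=None):
    s=r.sense(); p0=np.array(s["eef_pos"]); R0=Ro.from_euler("xyz",s["tcp_rot"])
    if start: p0=np.array(start[0],float); R0=Ro.from_euler("xyz",start[1])
    sl=Slerp([0,1],Ro.concatenate([R0,Ro.from_euler("xyz",rpy)])); out=[]
    for i in range(n):
        Ra,Rb=sl(i/n),sl((i+1)/n)
        d=Ra.inv().apply((np.array(pos)-p0)/n)/10; w=(Ra.inv()*Rb).as_rotvec(degrees=True)
        out.append(" ".join(f"{v:.2f}" for v in d)+" "+" ".join(f"{v:.1f}" for v in w)+f" {clo}")
    print("; ".join(out))
E
python3 - <<'E'
from h import *
rows([460,78,215],[-np.pi/2,0,-1.629],14,0.7)
print(onz("top",148,172,58), onz("top",250,150,0))
E
```

```text
2.93 0.12 -2.87 0.0 5.3 0.0 0.7; 3.18 0.11 -2.59 0.0 5.3 0.0 0.7; 3.41 0.11 -2.28 0.0 5.3 0.0 0.7; 3.61 0.11 -1.96 0.0 5.3 0.0 0.7; 3.77 0.11 -1.61 0.0 5.3 0.0 0.7; 3.91 0.11 -1.26 0.0 5.3 0.0 0.7; 4.01 0.11 -0.89 0.0 5.3 0.0 0.7; 4.07 0.11 -0.51 0.0 5.3 0.0 0.7; 4.10 0.11 -0.13 0.0 5.3 0.0 0.7; 4.10 0.11 0.25 0.0 5.3 0.0 0.7; 4.06 0.11 0.63 0.0 5.3 0.0 0.7; 3.98 0.11 1.00 0.0 5.3 0.0 0.7; 3.87 0.11 1.36 0.0 5.3 0.0 0.7; 3.73 0.11 1.72 0.0 5.3 0.0 0.7
[706.5 343.5  58. ] [770.5  71.7   0. ]
```

Call:
apply_moves --plan "2.9 0.1 -2.9 0 5.3 0 0.7; 3.2 0.1 -2.6 0 5.3 0 0.7; 3.4 0.1 -2.3 0 5.3 0 0.7; 3.6 0.1 -2 0 5.3 0 0.7; 3.8 0.1 -1.6 0 5.3 0 0.7; 3.9 0.1 -1.3 0 5.3 0 0.7; 4 0.1 -0.9 0 5.3 0 0.7; 4.1 0.1 -0.5 0 5.3 0 0.7; 4.1 0.1 -0.1 0 5.3 0 0.7; 4.1 0.1 0.2 0 5.3 0 0.7; 4.1 0.1 0.6 0 5.3 0 0.7; 4 0.1 1 0 5.3 0 0.7; 3.9 0.1 1.4 0 5.3 0 0.7; 3.7 0.1 1.7 0 5.3 0 0.7; 0 0 0 0 0 0 0.7" --squeeze 20

```text
clock: 1.6
eef_pos: [455.6, 50.9, 213.4]
tcp_rot: [-1.572, -0.003, -1.674]
contact_force: [0.3, -0.3, -0.0]
opening: 0.296
```

Run:
```python
from h import *
s=r.sense();print(s["eef_pos"],s["tcp_rot"],s["qpos"],s["opening"])
rows([460,78,190],[-np.pi/2,0,-1.629],4,0.7)
im=r.grab_frame("wrist"); cv2.imwrite("pics/w1.png",im)
```

```text
[455.61697593  50.88701896 213.41826139] [-1.57173969 -0.00346623 -1.67406265] [ 0.11033799  0.11229795  1.99366395 -0.00370193  1.03729046  0.21549123] 0.29605581564009265
-0.69 0.58 0.04 0.0 -0.6 0.0 0.7; -0.69 0.58 0.05 0.0 -0.6 0.0 0.7; -0.69 0.58 0.05 0.0 -0.6 0.0 0.7; -0.68 0.58 0.06 0.0 -0.6 0.0 0.7
```

View pics/w1.png

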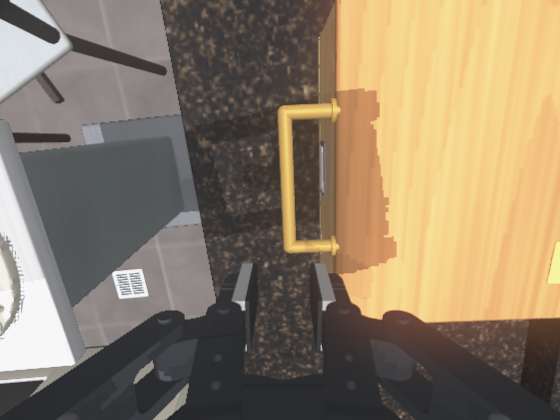

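The wrist view shows the bar from (285,108) to (291,246), with its centre line between the two finger tips in x. I'll intersect it with z=121.

```bash
cat >> h.py <<'E'
def wz(u,v,z,pose=None):
    c,f=cal("wrist"); s=pose or r.sense(); H=np.array(c["hand_eye"]); R=Ro.from_euler("xyz",s["tcp_rot"]).as_matrix()
    d=R@H[:3,:3]@np.array([(u-c["cx"])/f,(v-c["cy"])/f,1]); o=R@H[:3,3]+np.array(s["eef_pos"]); return np.round(o+d*(z-o[2])/d[2],1)
E
python3 - <<'E'
from h import *
a,b=wz(285,108,121),wz(291,246,121); print(a,b,np.linalg.norm(a-b),(a+b)/2)
R=-1.63
rows([(a+b)[0]/2,(a+b)[1]/2,103],[-np.pi/2,0,R],10,0.7)
E
```

```text
[465.5 135.8 121. ] [460.1  33.4 121. ] 102.54228396130057 [462.8  84.6 121. ]
-0.33 1.10 0.05 0.0 -0.2 0.0 0.7; -0.33 1.10 0.05 0.0 -0.2 0.0 0.7; -0.33 1.10 0.05 0.0 -0.2 0.0 0.7; -0.33 1.10 0.05 0.0 -0.2 0.0 0.7; -0.33 1.10 0.06 0.0 -0.2 0.0 0.7; -0.33 1.10 0.06 0.0 -0.2 0.0 0.7; -0.33 1.10 0.06 0.0 -0.2 0.0 0.7; -0.33 1.10 0.06 0.0 -0.2 0.0 0.7; -0.33 1.10 0.06 0.0 -0.2 0.0 0.7; -0.33 1.10 0.06 0.0 -0.2 0.0 0.7
```

Call:
apply_moves --plan "-0.3 1.1 0.1 0 -0.2 0 0.7; -0.3 1.1 0.1 0 -0.2 0 0.7; -0.3 1.1 0.1 0 -0.2 0 0.7; -0.3 1.1 0.1 0 -0.2 0 0.7; -0.3 1.1 0 0 -0.2 0 0.7; -0.3 1.1 0.1 0 -0.2 0 0.7; -0.4 1.1 0 0 -0.2 0 0.7; -0.4 1.1 0.1 0 -0.2 0 0.7; -0.4 1.1 0 0 -0.2 0 0.7; -0.4 1.1 0.1 0 -0.2 0 0.7; 0 0 0 0 0 0 0.7"

```text
clock: 2.75
eef_pos: [461.3, 92.9, 91.4]
tcp_rot: [-1.577, -0.002, -1.625]
contact_force: [-0.2, 0.4, 0.1]
opening: 0.299
```

Call:
apply_moves --plan "0.3 -0.5 0 0 0 0 0.7; 0.3 -0.5 0 0 0 0 0.7; 0 0 0 0 0 0 0.8; 0 0 0 0 0 0 0.9; 0 0 0 0 0 0 1; 0 0 0 0 0 0 1; 0 0 0 0 0 0 1; 0 0 0 0 0 0 1" --squeeze 20

```text
clock: 3.55
eef_pos: [461.6, 86.2, 103.5]
tcp_rot: [-1.575, -0.002, -1.626]
contact_force: [0.8, 0.0, -2.9]
opening: 0.107
```

```bash
python3 -c "
import numpy as np
t=np.arange(0.02,1.4,0.06)
print([(round(t[i+1],2),round(-23.6*(np.sin(t[i+1])-np.sin(t[i])),2),round(23.6*(np.cos(t[i])-np.cos(t[i+1])),2)) for i in range(len(t)-1)])"
```

```text
[(np.float64(0.08), np.float64(-1.41), np.float64(0.07)), (np.float64(0.14), np.float64(-1.41), np.float64(0.16)), (np.float64(0.2), np.float64(-1.4), np.float64(0.24)), (np.float64(0.26), np.float64(-1.38), np.float64(0.32)), (np.float64(0.32), np.float64(-1.36), np.float64(0.4)), (np.float64(0.38), np.float64(-1.33), np.float64(0.49)), (np.float64(0.44), np.float64(-1.3), np.float64(0.56)), (np.float64(0.5), np.float64(-1.26), np.float64(0.64)), (np.float64(0.56), np.float64(-1.22), np.float64(0.72)), (np.float64(0.62), np.float64(-1.18), np.float64(0.79)), (np.float64(0.68), np.float64(-1.13), np.float64(0.86)), (np.float64(0.74), np.float64(-1.07), np.float64(0.92)), (np.float64(0.8), np.float64(-1.02), np.float64(0.99)), (np.float64(0.86), np.float64(-0.96), np.float64(1.04)), (np.float64(0.92), np.float64(-0.89), np.float64(1.1)), (np.float64(0.98), np.float64(-0.82), np.float64(1.15)), (np.float64(1.04), np.float64(-0.75), np.float64(1.2)), (np.float64(1.1), np.float64(-0.68), np.float64(1.24)), (np.float64(1.16), np.float64(-0.6), np.float64(1.28)), (np.float64(1.22), np.float64(-0.53), np.float64(1.31)), (np.float64(1.28), np.float64(-0.45), np.float64(1.34)), (np.float64(1.34), np.float64(-0.37), np.float64(1.37))]
```

Call:
apply_moves --plan "0 -0.7 0 0 0 0 1; 0 -1 0.1 0 0 0 1; 0 -1.4 0.2 0 0 0 1; 0 -1.4 0.2 0 0 0 1; 0 -1.4 0.3 0 0 0 1; 0 -1.4 0.4 0 0 0 1; 0 -1.3 0.5 0 0 0 1" --squeeze 20

```text
clock: 4.25
eef_pos: [482.1, 85.0, 195.8]
tcp_rot: [-1.57, -0.002, -1.625]
contact_force: [7.4, 0.3, -6.4]
opening: 0.108
```

```bash
cat > th.py <<'E'
from h import *
s=r.sense(); u=np.array([.9985,-.055]); p=np.array(s["eef_pos"]); b0=np.array([461.6,86.2])
d=(p[:2]-b0)@u; h=p[2]-103.5
th=np.arctan2(h+5,236-d); print("theta",th-.02,"rad",np.hypot(h+5,236-d),"d",d,"h",h,"F",s["contact_force"].round(1),"op",s["opening"],s["tcp_rot"].round(3))
E
python3 th.py
```

```text
theta 0.4041238200590079 rad 236.44836356223593 d 20.501044109881626 h 92.30379561727344 F [ 7.4  0.3 -6.4] op 0.10792739883673942 [-1.57  -0.002 -1.625]
```

Call:
apply_moves --plan "0 -1.2 0.5 0 0 0 1; 0 -1.2 0.6 0 0 0 1; 0 -1.2 0.7 0 0 0 1; 0 -1.2 0.8 0 0 0 1; 0 -1.1 0.9 0 0 0 1; 0 -1 0.9 0 0 0 1; 0 -0.5 0.4 0 0 0 1; 0 0 0 0 0 0 1"

```text
clock: 5.05
eef_pos: [543.3, 81.3, 280.2]
tcp_rot: [-1.54, -0.001, -1.625]
contact_force: [2.5, 2.1, -4.9]
opening: 0.107
```

```bash
python3 th.py
```

```text
theta 0.8471718132802397 rad 238.3009412850206 d 81.82271526791544 h 176.70499027260797 F [ 2.5  2.1 -4.9] op 0.10662890990389537 [-1.540e+00 -1.000e-03 -1.625e+00]
```

Call:
apply_moves --plan "0 -0.6 0.9 0 0 0 1; 0 -0.6 0.9 0 0 0 1; 0 -0.6 1 0 0 0 1; 0 -0.3 0.5 0 0 0 1; 0 -0.1 0.2 0 0 0 1; 0 0 0 0 0 0 1"

```text
clock: 5.65
eef_pos: [579.0, 79.1, 306.6]
tcp_rot: [-1.543, -0.002, -1.625]
contact_force: [-0.2, 1.6, -2.3]
opening: 0.107
```

```bash
python3 th.py
```

```text
theta 1.033755561346787 rad 239.44781673731646 d 117.63857712886924 h 203.14857798262483 F [-0.2  1.6 -2.3] op 0.10658370586024417 [-1.543 -0.002 -1.625]
```

Call:
apply_moves --plan "0 -0.18 0.38 0 0 0 1; 0 -0.18 0.38 0 0 0 1; 0 -0.17 0.38 0 0 0 1; 0 -0.17 0.38 0 0 0 1; 0 -0.05 0.1 0 0 0 1; 0 0 0 0 0 0 1"

```text
clock: 6.25
eef_pos: [595.3, 78.1, 315.6]
tcp_rot: [-1.544, -0.002, -1.625]
contact_force: [-1.7, 0.4, -0.3]
opening: 0.106
```

```bash
python3 th.py
```

```text
theta 1.11139665295314 rad 239.90853133576272 d 133.94381228461066 h 212.1189488660164 F [-1.7  0.4 -0.3] op 0.10597824500473596 [-1.544 -0.002 -1.625]
```

Call:
apply_moves --plan "0 -0.12 0.27 0 0 0 1; 0 -0.12 0.27 0 0 0 1; 0 0 0 0 0 0 1"

```text
clock: 6.55
eef_pos: [600.9, 77.8, 318.4]
tcp_rot: [-1.544, -0.002, -1.625]
contact_force: [-0.4, 0.2, 1.0]
opening: 0.107
```

Call:
apply_moves --plan "0 -0.11 0.28 0 0 0 1; 0 -0.1 0.28 0 0 0 1; 0 0 0 0 0 0 1"

```text
clock: 6.85
eef_pos: [607.1, 77.4, 321.2]
tcp_rot: [-1.544, -0.002, -1.625]
contact_force: [-0.8, 0.6, -1.1]
opening: 0.107
```

```bash
python3 th.py
```

```text
theta 1.165892952088436 rad 240.3021908723617 d 145.77383664150014 h 217.7204130376519 F [-0.8  0.6 -1.1] op 0.10737767960533114 [-1.544 -0.002 -1.625]
```

Call:
apply_moves --plan "0 -0.1 0.25 0 0 0 1; 0 -0.1 0.25 0 0 0 1; 0 0 0 0 0 0 1"

```text
clock: 7.15
eef_pos: [612.5, 77.1, 323.5]
tcp_rot: [-1.544, -0.002, -1.625]
contact_force: [-1.4, -0.2, 0.4]
opening: 0.109
```

Call:
apply_moves --plan "0 -0.09 0.25 0 0 0 1; 0 -0.08 0.25 0 0 0 1; 0 0 0 0 0 0 1"

```text
clock: 7.45
eef_pos: [618.0, 76.7, 325.7]
tcp_rot: [-1.544, -0.002, -1.625]
contact_force: [0.3, 0.6, 1.0]
opening: 0.106
```

Call:
apply_moves --plan "0 -0.08 0.25 0 0 0 1; 0 -0.08 0.25 0 0 0 1; 0 0 0 0 0 0 1"

```text
clock: 7.75
eef_pos: [623.6, 76.4, 327.7]
tcp_rot: [-1.543, -0.002, -1.625]
contact_force: [-1.2, 0.3, -0.3]
opening: 0.104
```

Call:
apply_moves --plan "0 -0.07 0.25 0 0 0 1; 0 -0.07 0.25 0 0 0 1; 0 0 0 0 0 0 1"

```text
clock: 8.05
eef_pos: [629.1, 76.1, 329.6]
tcp_rot: [-1.543, -0.002, -1.625]
contact_force: [-0.8, 0.4, 1.6]
opening: 0.105
```

Call:
apply_moves --plan "0 -0.06 0.25 0 0 0 1; 0 -0.06 0.25 0 0 0 1; 0 0 0 0 0 0 1"

```text
clock: 8.35
eef_pos: [634.7, 75.7, 331.3]
tcp_rot: [-1.542, -0.002, -1.625]
contact_force: [0.2, 0.2, 1.4]
opening: 0.11
```

Call:
apply_moves --plan "0 -0.05 0.25 0 0 0 1; 0 -0.05 0.25 0 0 0 1; 0 0 0 0 0 0 1"

```text
clock: 8.65
eef_pos: [639.9, 75.4, 332.5]
tcp_rot: [-1.543, -0.002, -1.625]
contact_force: [-3.5, -0.1, 2.1]
opening: 0.107
```

Call:
apply_moves --plan "0 -0.04 0.23 0 0 0 1; 0 0 0 0 0 0 1"

```text
clock: 8.85
eef_pos: [641.7, 75.3, 333.1]
tcp_rot: [-1.544, -0.002, -1.625]
contact_force: [-3.0, -0.2, 1.6]
opening: 0.102
```

Call:
apply_moves --plan "0 -0.04 0.23 0 0 0 1; 0 0 0 0 0 0 1"

```text
clock: 9.05
eef_pos: [643.5, 75.2, 333.5]
tcp_rot: [-1.545, -0.002, -1.625]
contact_force: [-3.7, 1.7, 3.0]
opening: 0.099
```

```bash
python3 th.py;python3 th.py
python3 - <<'E'
from h import *
im=r.grab_frame("scene"); im2=r.grab_frame("top"); 
a=im[60:250,150:320]; b=im2[120:290,160:330]
cv2.imwrite("pics/s2.png",np.hstack([cv2.resize(a,(400,447)),cv2.resize(b,(400,447))]))
E
```

```text
theta 1.3260770130175539 rad 241.08415924760726 d 182.27855572500624 h 230.02250586940477 F [-3.7  1.7  3. ] op 0.09892673769675508 [-1.545 -0.002 -1.625]
theta 1.3260770130175539 rad 241.08415924760726 d 182.27855572500624 h 230.02250586940477 F [-3.7  1.7  3. ] op 0.09892673769675508 [-1.545 -0.002 -1.625]
```

View pics/s2.png

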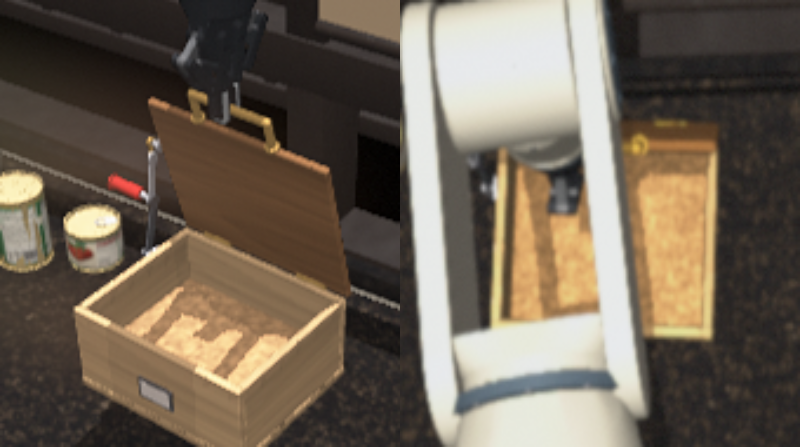

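The stay looks straight and taut (about 2.5 N over the lid's own load at 1.33 rad). I'll nudge it slightly, then ease down to let the knee snap over.

Call:
apply_moves --plan "0 -0.05 0.2 0 0 0 1; 0 0 0 0 0 0 1; 0 0 0 0 0 0 1; 0 0.05 -0.25 0 0 0 1; 0 0.05 -0.3 0 0 0 1; 0 0.06 -0.3 0 0 0 1; 0 0 0 0 0 0 1"

```text
clock: 9.85
eef_pos: [636.8, 75.6, 331.9]
tcp_rot: [-1.544, -0.002, -1.625]
contact_force: [-2.2, -0.4, 1.5]
opening: 0.105
```

```bash
python3 th.py
```

```text
theta 1.2972533770575714 rad 241.1066724469939 d 175.52195783143614 h 228.39844454048836 F [-2.2 -0.4  1.5] op 0.10500054701003457 [-1.544 -0.002 -1.625]
```

Call:
apply_moves --plan "0 0.06 -0.25 0 0 0 1; 0 0.07 -0.25 0 0 0 1; 0 0 0 0 0 0 1"

```text
clock: 10.15
eef_pos: [632.0, 75.9, 330.6]
tcp_rot: [-1.542, -0.002, -1.625]
contact_force: [-2.0, -1.3, 1.3]
opening: 0.109
```

Call:
apply_moves --plan "0 0.07 -0.25 0 0 0 1; 0 0.08 -0.25 0 0 0 1; 0 0 0 0 0 0 1"

```text
clock: 10.45
eef_pos: [627.1, 76.2, 329.1]
tcp_rot: [-1.541, -0.002, -1.625]
contact_force: [-0.8, -0.1, 1.0]
opening: 0.105
```

```bash
python3 th.py
```

```text
theta 1.2552416296621585 rad 241.03466714766657 d 165.79370215494188 h 225.58357814440603 F [-0.8 -0.1  1. ] op 0.10549990388423999 [-1.541 -0.002 -1.625]
```

Call:
apply_moves --plan "0 0.08 -0.25 0 0 0 1; 0 0 0 0 0 0 1"

```text
clock: 10.65
eef_pos: [625.0, 76.3, 328.4]
tcp_rot: [-1.539, -0.002, -1.625]
contact_force: [0.7, -0.4, 0.5]
opening: 0.103
```

Call:
apply_moves --plan "0 0.08 -0.25 0 0 0 1; 0 0 0 0 0 0 1"

```text
clock: 10.85
eef_pos: [623.3, 76.5, 327.8]
tcp_rot: [-1.537, -0.002, -1.625]
contact_force: [1.7, -0.6, 0.1]
opening: 0.107
```

```bash
python3 th.py
python3 - <<'E'
from h import *
im=r.grab_frame("scene")[90:190,180:300]
cv2.imwrite("pics/s3.png",cv2.resize(im,(720,600),interpolation=cv2.INTER_CUBIC))
E
```

```text
theta 1.2386042172923148 rad 240.99803105674184 d 161.97853412263493 h 224.34880327264057 F [ 1.7 -0.6  0.1] op 0.1074953765302375 [-1.537 -0.002 -1.625]
```

View pics/s3.png

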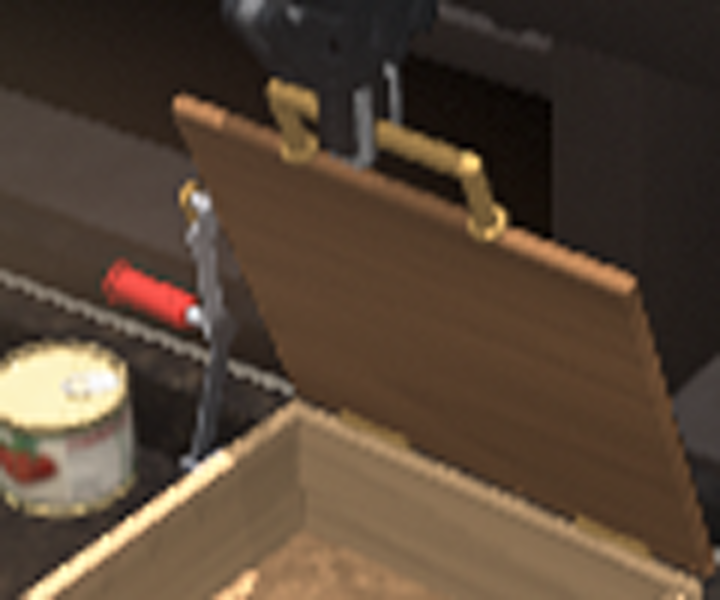

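The knee is bent back past straight, and the load changed sign at 1.24 rad, so the lid rests on the locked stay. Releasing, then moving up.

Call:
apply_moves --plan "0 0 0 0 0 0 0.9; 0 0 0 0 0 0 0.8; 0 0 0 0 0 0 0.72; 0 0 0 0 0 0 0.72; 0 -0.5 0 0 0 0 0.72; 0 -1 0 0 0 0 0.72; 0 -1.5 0 0 0 0 0.72; 0 -2 0 0 0 0 0.72; 0 -2 0 0 0 0 0.72"

```text
clock: 11.8
eef_pos: [618.9, 76.6, 398.3]
tcp_rot: [-1.546, -0.003, -1.625]
contact_force: [0.9, -0.8, -0.7]
opening: 0.279
```

Run:
```python
from h import *
s=r.sense();print(s["eef_pos"],s["tcp_rot"],s["qpos"])
im=r.grab_frame("scene"); cv2.imwrite("pics/s4.png",im)
# bar predicted pixels for locked theta 1.24, expected if standing
u=np.array([.9983,-.058,0]);h=np.array([696,66,116.]);v=np.array([.058,.9983,0])
for sg in(50,-50):
  for th in(1.24,1.0): print(th,sg,proj("scene",h-236*np.cos(th+.02)*u+236*np.sin(th+.02)*np.array([0,0,1])+sg*v))
a=np.radians(0)
sl=[430,-300,400]
rows([520,-60,400],[-np.pi/2,0,-1.8],6,0.2)
```

```text
[618.87105214  76.58688701 398.30762124] [-1.54565031 -0.00302745 -1.62465233] [ 0.1248136   0.22914495  1.43917733 -0.00750239  1.4490655   0.17945243]
1.24 50 [225.9, 104.9]
1.0 50 [212.9, 122.1]
1.24 -50 [258.0, 117.5]
1.0 -50 [245.0, 135.4]
2.37 -0.00 -1.54 -0.3 1.7 -0.0 0.2; 2.41 0.01 -1.47 -0.3 1.7 -0.0 0.2; 2.45 0.01 -1.40 -0.3 1.7 -0.0 0.2; 2.49 0.02 -1.33 -0.3 1.7 -0.0 0.2; 2.53 0.03 -1.26 -0.3 1.7 -0.0 0.2; 2.56 0.03 -1.18 -0.3 1.7 -0.0 0.2
```

Run:
```python
from h import *
im=cv2.imread("pics/s4.png").astype(int); s=im[95:140,205:265]; m=(s[...,2]>150)&(s[...,1]>110)&(s[...,0]<110)
y,x=np.nonzero(m); print("brass px", [(int(a)+205,int(b)+95) for a,b in list(zip(x,y))[::12]])
rows([480,-310,140],[-np.pi/2,-0.21,-0.06],15,0.2)
```

```text
brass px [(227, 103), (232, 105), (212, 107), (214, 108), (238, 109), (244, 111), (251, 113), (256, 116), (259, 125), (263, 128)]
2.62 1.73 -0.85 0.5 -6.0 -0.5 0.2; 2.50 1.74 -1.13 0.5 -6.0 -0.5 0.2; 2.35 1.76 -1.40 0.5 -6.0 -0.5 0.2; 2.18 1.76 -1.65 0.5 -6.0 -0.5 0.2; 1.98 1.76 -1.88 0.5 -6.0 -0.5 0.2; 1.75 1.76 -2.10 0.5 -6.0 -0.5 0.2; 1.51 1.76 -2.28 0.5 -6.0 -0.5 0.2; 1.25 1.75 -2.44 0.5 -6.0 -0.5 0.2; 0.97 1.73 -2.57 0.5 -6.0 -0.5 0.2; 0.68 1.72 -2.68 0.5 -6.0 -0.5 0.2; 0.38 1.70 -2.75 0.5 -6.0 -0.5 0.2; 0.08 1.67 -2.79 0.5 -6.0 -0.5 0.2; -0.23 1.65 -2.80 0.5 -6.0 -0.5 0.2; -0.53 1.62 -2.77 0.5 -6.0 -0.5 0.2; -0.83 1.58 -2.72 0.5 -6.0 -0.5 0.2
```

Call:
apply_moves --plan "2.6 0 -0.9 0.5 -6 -0.5 0.2; 2.5 0 -1.1 0.5 -6 -0.5 0.2; 2.4 0 -1.4 0.5 -6 -0.5 0.2; 2.2 0 -1.7 0.5 -6 -0.5 0.2; 2 0 -1.9 0.5 -6 -0.5 0.2; 1.8 1 -2.1 0.5 -6 -0.5 0.2; 1.5 2.7 -2.3 0.5 -6 -0.5 0.2; 1.3 2.8 -2.4 0.5 -6 -0.5 0.2; 1 2.8 -2.6 0.5 -6 -0.5 0.2; 0.7 2.8 -2.7 0.5 -6 -0.5 0.2; 0.4 2.8 -2.7 0.5 -6 -0.5 0.2; 0.1 2.8 -2.8 0.5 -6 -0.5 0.2; -0.2 2.8 -2.8 0.5 -6 -0.5 0.2; -0.5 2.8 -2.8 0.5 -6 -0.5 0.2; -0.8 2 -2.7 0.5 -6 -0.5 0.2; 0 0 0 0 0 0 0.2"

```text
clock: 13.45
eef_pos: [505.2, -333.6, 151.0]
tcp_rot: [-1.588, -0.224, 0.024]
contact_force: [0.8, 0.3, -0.5]
opening: 0.801
```

Run:
```python
from h import *
s=r.sense();print(s["eef_pos"],s["tcp_rot"],s["qpos"])
im=r.grab_frame("wrist"); cv2.imwrite("pics/w2.png",im)
```

```text
[ 505.2374404  -333.57496081  151.04595214] [-1.58778061 -0.22446151  0.0235519 ] [-0.65797783  0.32898058  1.89410442  0.1892113   0.74136508 -2.37882447]
```

View pics/w2.png

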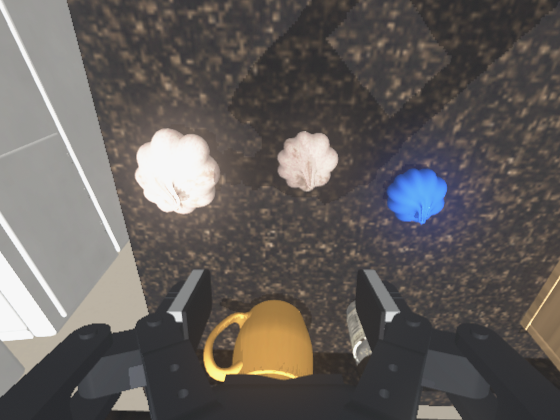

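The small bulb is at (308,161), between the large white one at (178,171) and the blue one at (418,195). It is clearly the smaller of the white bulbs.

Run:
```python
from h import *
g=wz(308,161,25); print(g, wz(178,171,30), onz("top",404,170,97))
rows([g[0]+4,g[1],90],[-np.pi/2,-0.21,-0.06],4,0.2)
R=Ro.from_euler("xyz",[-np.pi/2,-0.21,-0.06])
rows([g[0]+4,g[1],10],[-np.pi/2,-0.21,-0.06],6,0.2,([g[0]+4,g[1],90],[-np.pi/2,-0.21,-0.06]))
```

```text
[ 490.9 -314.3   25. ] [ 500.  -419.8   30. ] [ 684.1 -336.8   97. ]
-0.61 1.45 0.49 -0.0 1.1 0.2 0.2; -0.61 1.45 0.48 -0.0 1.1 0.2 0.2; -0.61 1.45 0.47 -0.0 1.1 0.2 0.2; -0.62 1.46 0.45 -0.0 1.1 0.2 0.2
-0.28 1.30 -0.00 0.0 0.0 0.0 0.2; -0.28 1.30 -0.00 0.0 0.0 0.0 0.2; -0.28 1.30 -0.00 0.0 0.0 0.0 0.2; -0.28 1.30 -0.00 0.0 0.0 0.0 0.2; -0.28 1.30 -0.00 0.0 0.0 0.0 0.2; -0.28 1.30 -0.00 0.0 0.0 0.0 0.2
```

Call:
apply_moves --plan "-0.6 1.4 0.5 0 1.1 0.2 0.2; -0.6 1.4 0.5 0 1.1 0.2 0.2; -0.6 1.4 0.5 0 1.1 0.2 0.2; -0.6 1.4 0.4 0 1.1 0.2 0.2; -0.3 1.3 0 0 0 0 0.2; -0.3 1.3 0 0 0 0 0.2; -0.3 1.3 0 0 0 0 0.2; 0 0 0 0 0 0 0.2"

```text
clock: 14.3
eef_pos: [501.8, -312.5, 57.0]
tcp_rot: [-1.573, -0.223, -0.072]
contact_force: [0.0, 0.3, -0.1]
opening: 0.796
```

Run:
```python
from h import *
s=r.sense();print(s["eef_pos"],s["tcp_rot"])
rows([495,-315,11],[-np.pi/2,-0.21,-0.06],4,0.2)
```

```text
[ 501.80298752 -312.52953206   57.02920846] [-1.5727085  -0.22259626 -0.0715389 ]
-0.42 1.09 -0.07 0.1 -0.2 0.2 0.2; -0.41 1.09 -0.07 0.1 -0.2 0.2 0.2; -0.41 1.09 -0.07 0.1 -0.2 0.2 0.2; -0.41 1.09 -0.07 0.1 -0.2 0.2 0.2
```

Call:
apply_moves --plan "-0.4 1.1 -0.1 0 0 0 0.2; -0.4 1.1 0 0 0 0 0.2; -0.4 1 -0.1 0 0 0 0.2; -0.3 0.7 0 0 0 0 0.2; 0 0 0 0 0 0 0.3; 0 0 0 0 0 0 0.6; 0 0 0 0 0 0 0.6; 0 0 0 0 0 0 0.7; 0 0 0 0 0 0 0.7" --squeeze 20

```text
clock: 15.2
eef_pos: [496.0, -315.6, 13.3]
tcp_rot: [-1.574, -0.224, -0.073]
contact_force: [0.5, -0.3, 0.3]
opening: 0.547
```

Run:
```python
from h import *
o=[-np.pi/2,-0.21,-0.06]
rows([496,-315,200],o,5,0.7); print(); rows([571,72,190],o,12,0.7,([496,-315,200],o)); print(); rows([571,72,70],o,10,.7,([571,72,190],o))
```

```text
0.83 -3.64 0.00 0.1 -0.1 0.2 0.7; 0.82 -3.64 0.00 0.1 -0.1 0.2 0.7; 0.81 -3.65 0.01 0.1 -0.1 0.2 0.7; 0.80 -3.65 0.01 0.1 -0.1 0.2 0.7; 0.79 -3.65 0.01 0.1 -0.1 0.2 0.7

0.40 0.17 3.26 0.0 0.0 0.0 0.7; 0.40 0.17 3.26 0.0 0.0 0.0 0.7; 0.40 0.17 3.26 0.0 0.0 0.0 0.7; 0.40 0.17 3.26 0.0 0.0 0.0 0.7; 0.40 0.17 3.26 0.0 0.0 0.0 0.7; 0.40 0.17 3.26 0.0 0.0 0.0 0.7; 0.40 0.17 3.26 0.0 0.0 0.0 0.7; 0.40 0.17 3.26 0.0 0.0 0.0 0.7; 0.40 0.17 3.26 0.0 0.0 0.0 0.7; 0.40 0.17 3.26 0.0 0.0 0.0 0.7; 0.40 0.17 3.26 0.0 0.0 0.0 0.7; 0.40 0.17 3.26 0.0 0.0 0.0 0.7

-0.25 1.17 -0.00 0.0 0.0 0.0 0.7; -0.25 1.17 -0.00 0.0 0.0 0.0 0.7; -0.25 1.17 -0.00 0.0 0.0 0.0 0.7; -0.25 1.17 -0.00 0.0 0.0 0.0 0.7; -0.25 1.17 -0.00 0.0 0.0 0.0 0.7; -0.25 1.17 -0.00 0.0 0.0 0.0 0.7; -0.25 1.17 -0.00 0.0 0.0 0.0 0.7; -0.25 1.17 -0.00 0.0 0.0 0.0 0.7; -0.25 1.17 -0.00 0.0 0.0 0.0 0.7; -0.25 1.17 -0.00 0.0 0.0 0.0 0.7
```

Call:
apply_moves --plan "0.4 -2 0 0 0 0 0.7; 0.8 -3.6 0 0 0 0 0.7; 0.8 -3.6 0 0 0 0 0.7; 0.8 -3.6 0 0 0 0 0.7; 0.8 -3.6 0 0 0 0 0.7; 0.4 -1.5 2 0 0 0 0.7; 0.4 0.2 3.3 0 0 0 0.7; 0.4 0.2 3.3 0 0 0 0.7; 0.4 0.2 3.3 0 0 0 0.7; 0.4 0.2 3.3 0 0 0 0.7; 0.4 0.2 3.3 0 0 0 0.7; 0.4 0.2 3.3 0 0 0 0.7; 0.4 0.2 3.3 0 0 0 0.7; 0.4 0.2 3.3 0 0 0 0.7; 0.4 0.2 3.3 0 0 0 0.7; 0.4 0.2 3.3 0 0 0 0.7; 0.4 0.2 2 0 0 0 0.7; 0 0 0 0 0 0 0.7"

```text
clock: 17.0
eef_pos: [575.4, 63.2, 197.2]
tcp_rot: [-1.577, -0.238, -0.075]
contact_force: [1.0, -0.4, -0.2]
opening: 0.551
```

Run:
```python
from h import *
s=r.sense();print(s["eef_pos"],s["tcp_rot"],s["opening"],s["contact_force"])
o=[-np.pi/2,-0.21,-0.06]
rows([571,72,75],o,10,.7)
```

```text
[575.40706056  63.16704394 197.19427735] [-1.57684653 -0.23789926 -0.07503966] 0.5511516131576311 [ 0.99968224 -0.40635634 -0.24004311]
-0.34 1.18 0.09 0.1 -0.1 0.2 0.7; -0.33 1.18 0.09 0.1 -0.1 0.2 0.7; -0.33 1.18 0.09 0.1 -0.1 0.2 0.7; -0.33 1.18 0.09 0.1 -0.1 0.2 0.7; -0.32 1.18 0.09 0.1 -0.1 0.2 0.7; -0.32 1.18 0.09 0.1 -0.1 0.2 0.7; -0.32 1.18 0.09 0.1 -0.1 0.2 0.7; -0.31 1.18 0.09 0.1 -0.1 0.2 0.7; -0.31 1.18 0.09 0.1 -0.1 0.2 0.7; -0.31 1.18 0.09 0.1 -0.1 0.2 0.7
```

Call:
apply_moves --plan "-0.3 1.2 0.1 0 0 0 0.7; -0.3 1.2 0.1 0 0 0 0.7; -0.3 1.2 0.1 0 0 0 0.7; -0.3 1.2 0.1 0 0 0 0.7; -0.3 1.2 0.1 0 0 0 0.7; -0.3 1.2 0.1 0 0 0 0.7; -0.3 1.2 0.1 0 0 0 0.7; -0.3 1.2 0.1 0 0 0 0.7; -0.3 1 0 0 0 0 0.7; 0 0 0 0 0 0 0.7"

```text
clock: 18.0
eef_pos: [572.0, 67.1, 76.2]
tcp_rot: [-1.578, -0.234, -0.078]
contact_force: [1.0, -0.1, -0.3]
opening: 0.554
```

Call:
apply_moves --plan "-0.1 0.5 0 0 0 0 0.7; -0.1 0.5 0 0 0 0 0.7; -0.1 0.4 0 0 0 0 0.7; 0 0 0 0 0 0 0.7"

```text
clock: 18.4
eef_pos: [573.3, 67.2, 61.5]
tcp_rot: [-1.578, -0.236, -0.078]
contact_force: [1.8, 0.2, 0.9]
opening: 0.552
```

Call:
apply_moves --plan "0 0 0 0 0 0 0.45; 0 0 0 0 0 0 0.3; 0 0 0 0 0 0 0.2; 0 0 0 0 0 0 0.2; 0 -0.8 0 0 0 0 0.2; 0 -1.5 0 0 0 0 0.2; 0 -2.5 0 0 0 0 0.2; 0 -3 0 0 0 0 0.2; 0 -3 0 0 0 0 0.2; 0 -3 0 0 0 0 0.2; 0 0 0 0 0 0 0.2"

```text
clock: 19.5
eef_pos: [539.2, 71.2, 207.6]
tcp_rot: [-1.576, -0.239, -0.078]
contact_force: [0.4, 0.2, 0.5]
opening: 0.801
```

Run:
```python
from h import *
s=r.sense();print(s["eef_pos"],s["tcp_rot"],s["qpos"],s["contact_force"])
im=r.grab_frame("scene"); w=r.grab_frame("wrist")
a=im[90:250,170:310]
cv2.imwrite("pics/s5.png",np.hstack([cv2.resize(a,(420,480),interpolation=cv2.INTER_CUBIC),cv2.resize(w,(360,480))]))
```

```text
[539.20717239  71.21310043 207.56717074] [-1.57624274 -0.23937303 -0.0775658 ] [ 0.16824117  0.14215835  1.99834471 -0.0904032   0.77198906 -1.26679043] [0.36379645 0.23865801 0.53609963]
```

View pics/s5.png

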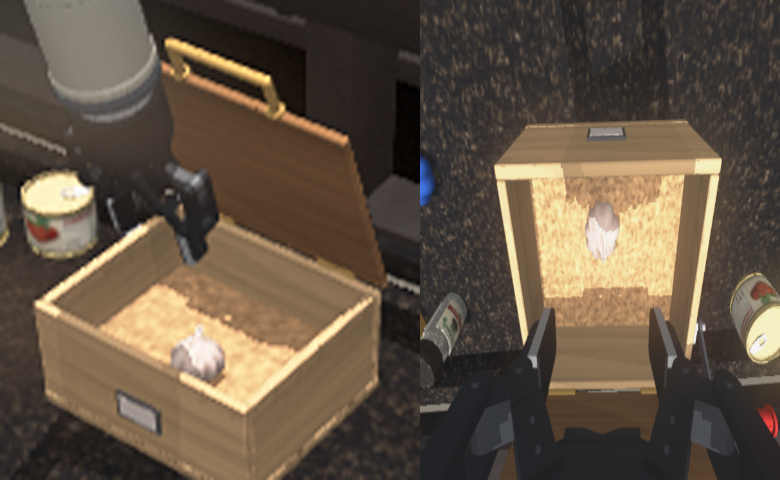

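The bulb stands upright on the cork floor and the lid stands open. Next is the knob, from the s3 crop and the known circle around the pivot.

Run:
```python
from h import *
c,s=np.cos(-.058),np.sin(-.058)
im=cv2.imread("pics/s4.png").astype(int); m=(im[...,2]>110)&(im[...,1]<70)&(im[...,0]<80); m[:100]=0;m[170:]=0;m[:,:190]=0;m[:,225:]=0
y,x=np.nonzero(m); print(len(x),x.mean(),y.mean(),x.min(),x.max(),y.min(),y.max())
for by in(70,74):
  B=np.array([597,by,0]); o,d=ray("scene",x.mean(),y.mean()); o=o-B
  ob=np.array([c*o[0]+s*o[1],-s*o[0]+c*o[1],o[2]]);db=np.array([c*d[0]+s*d[1],-s*d[0]+c*d[1],d[2]])
  k=(172-ob[1])/db[1]; p=ob+k*db; print("box frame",p, "rel pivot",p-[40,132,104],np.hypot(p[0]-40,p[2]-104), "world",c*p[0]-s*p[1]+597,s*p[0]+c*p[1]+by,p[2])
  for a in(0,.1,.2): q=[40+70*np.sin(a),172,104+70*np.cos(a)]; print(a,proj("scene",[c*q[0]-s*q[1]+597,s*q[0]+c*q[1]+by,q[2]]))
rows([560,150,290],[-np.pi/2,0,-1.629],12,0.55)
```

```text
41 204.21951219512195 138.9512195121951 197 212 133 143
box frame [ 59.98002005 172.         176.10102055] rel pivot [19.98002005 40.         72.10102055] 74.81816868884253 world 666.8495696650792 238.23388607178993 176.1010205527558
0 [199.5, 142.8]
0.1 [201.2, 141.8]
0.2 [202.9, 141.0]
box frame [ 64.1959348  172.         172.41630603] rel pivot [24.1959348  40.         68.41630603] 72.56882382612514 world 671.0583952329268 241.989500089229 172.4163060294419
0 [198.4, 142.4]
0.1 [200.1, 141.3]
0.2 [201.8, 140.5]
0.29 -0.67 0.67 -0.8 7.4 0.9 0.55; 0.20 -0.68 0.69 -0.8 7.4 0.9 0.55; 0.10 -0.70 0.70 -0.8 7.4 0.9 0.55; -0.00 -0.71 0.69 -0.8 7.4 0.9 0.55; -0.10 -0.72 0.68 -0.8 7.4 0.9 0.55; -0.20 -0.72 0.64 -0.8 7.4 0.9 0.55; -0.29 -0.73 0.60 -0.8 7.4 0.9 0.55; -0.38 -0.73 0.55 -0.8 7.4 0.9 0.55; -0.46 -0.73 0.48 -0.8 7.4 0.9 0.55; -0.53 -0.73 0.41 -0.8 7.4 0.9 0.55; -0.58 -0.73 0.33 -0.8 7.4 0.9 0.55; -0.63 -0.72 0.24 -0.8 7.4 0.9 0.55
```

Run:
```python
from h import *
o=[-np.pi/2,-0.26,-1.629]
rows([550,270,275],o,12,0.47); print(); rows([664,266,262],o,5,0.47,([550,270,275],o))
```

```text
0.11 -0.59 1.66 -1.8 7.2 -0.1 0.47; -0.10 -0.64 1.64 -1.8 7.2 -0.1 0.47; -0.30 -0.69 1.59 -1.8 7.2 -0.1 0.47; -0.49 -0.74 1.52 -1.8 7.2 -0.1 0.47; -0.68 -0.79 1.42 -1.8 7.2 -0.1 0.47; -0.85 -0.83 1.30 -1.8 7.2 -0.1 0.47; -1.00 -0.87 1.16 -1.8 7.2 -0.1 0.47; -1.14 -0.91 1.00 -1.8 7.2 -0.1 0.47; -1.25 -0.94 0.82 -1.8 7.2 -0.1 0.47; -1.34 -0.96 0.63 -1.8 7.2 -0.1 0.47; -1.40 -0.98 0.42 -1.8 7.2 -0.1 0.47; -1.44 -0.99 0.22 -1.8 7.2 -0.1 0.47

-0.12 0.24 2.28 0.0 0.0 0.0 0.47; -0.12 0.24 2.28 0.0 0.0 0.0 0.47; -0.12 0.24 2.28 0.0 0.0 0.0 0.47; -0.12 0.24 2.28 0.0 0.0 0.0 0.47; -0.12 0.24 2.28 0.0 0.0 0.0 0.47
```

Call:
apply_moves --plan "0.1 -0.6 1.6 -1.8 7.2 0 0.47; -0.1 -0.6 1.6 -1.8 7.2 0 0.47; -0.3 -0.7 1.6 -1.8 7.2 0 0.47; -0.5 -0.7 1.5 -1.8 7.2 0 0.47; -0.7 -0.8 1.4 -1.8 7.2 0 0.47; -0.9 -0.8 1.3 -1.8 7.2 0 0.47; -1 -0.9 1.2 -1.8 7.2 0 0.47; -1.1 -0.9 1 -1.8 7.2 0 0.47; -1.3 -0.9 0.8 -1.8 7.2 0 0.47; -1.3 -1 0.6 -1.8 7.2 0 0.47; -1.4 -1 0.4 -1.8 7.2 0 0.47; -1.4 -1 0.2 -1.8 7.2 0 0.47; 0 0 0 0 0 0 0.47"

```text
clock: 20.9
eef_pos: [547.0, 272.4, 261.0]
tcp_rot: [-1.601, -0.268, -1.688]
contact_force: [0.5, -1.1, -0.6]
opening: 0.532
```

Run:
```python
from h import *
s=r.sense();print(s["eef_pos"],s["tcp_rot"],s["qpos"],s["contact_force"])
o=[-np.pi/2,-0.26,-1.629]
rows([664,268,262],o,6,0.47)
```

```text
[547.02991399 272.42993111 260.96517188] [-1.60126204 -0.26805294 -1.68813279] [ 0.56430253  0.41332801  1.50418178 -0.18960331  1.42184436  0.73261774] [ 0.48829388 -1.06942107 -0.55197397]
-0.14 -0.12 1.94 0.4 -0.5 0.1 0.47; -0.13 -0.10 1.94 0.4 -0.5 0.1 0.47; -0.11 -0.09 1.95 0.4 -0.5 0.1 0.47; -0.09 -0.07 1.95 0.4 -0.5 0.1 0.47; -0.07 -0.06 1.95 0.4 -0.5 0.1 0.47; -0.05 -0.04 1.95 0.4 -0.5 0.1 0.47
```

Call:
apply_moves --plan "-0.1 -0.1 1.9 0.4 -0.5 0 0.47; -0.1 -0.1 1.9 0.4 -0.5 0 0.47; -0.1 -0.1 1.9 0.4 -0.5 0 0.47; -0.1 -0.1 1.9 0.4 -0.5 0 0.47; -0.1 -0.1 1.9 0.4 -0.5 0 0.47; -0.1 0 1.7 0.4 -0.5 0 0.47; 0 0 0 0 0 0 0.47"

```text
clock: 21.6
eef_pos: [658.8, 262.9, 251.6]
tcp_rot: [-1.589, -0.277, -1.602]
contact_force: [-0.3, -0.3, 0.6]
opening: 0.529
```

Run:
```python
from h import *
s=r.sense();print(s["eef_pos"],s["tcp_rot"],s["contact_force"])
im=r.grab_frame("wrist"); cv2.imwrite("pics/w3.png",im)
```

```text
[658.79185376 262.85279959 251.64016886] [-1.58877975 -0.27666848 -1.60150781] [-0.34681264 -0.28181833  0.55545006]
```

View pics/w3.png

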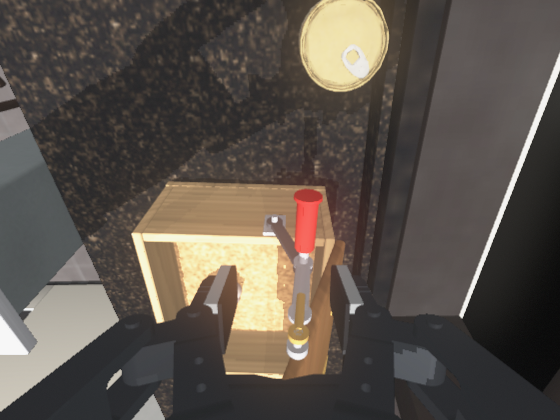

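The red knob runs from its rim at (308,197) to its inner end at (305,250), just right of the jaw middle.

Run:
```python
from h import *
a,b=wz(308,200,173),wz(305,249,173); g=(a+b)/2; print(a,b,np.linalg.norm(a-b),g)
o=[-np.pi/2,-0.26,-1.629]; ty=Ro.from_euler("xyz",o).apply([0,1,0]); print(ty)
t=g+[0,1,0]+19*ty; pre=t-40*ty; print("tcp",t)
rows(pre,o,4,0.47); print(); rows(t,o,4,.47,(pre,o))
```

```text
[675.  263.9 173. ] [673.  220.7 173. ] 43.246271515588475 [674.  242.3 173. ]
[-0.01495459 -0.25664522 -0.96638998]
tcp [673.71586287 238.42374076 154.63859042]
-0.07 1.48 0.46 0.2 0.4 0.2 0.47; -0.07 1.49 0.45 0.2 0.4 0.2 0.47; -0.06 1.49 0.45 0.2 0.4 0.2 0.47; -0.06 1.49 0.44 0.2 0.4 0.2 0.47

-0.00 1.00 0.00 0.0 0.0 0.0 0.47; -0.00 1.00 0.00 0.0 0.0 0.0 0.47; -0.00 1.00 0.00 0.0 0.0 0.0 0.47; -0.00 1.00 0.00 0.0 0.0 0.0 0.47
```

Call:
apply_moves --plan "-0.1 1.5 0.4 0.2 0.4 0.2 0.47; -0.1 1.5 0.4 0.2 0.4 0.2 0.47; 0 1.5 0.4 0.2 0.4 0.2 0.47; 0 1.5 0.4 0.2 0.4 0.2 0.47; 0 0 0 0 0 0 0.47"

```text
clock: 22.15
eef_pos: [666.8, 245.5, 189.0]
tcp_rot: [-1.575, -0.265, -1.622]
contact_force: [-0.1, -0.7, -1.1]
opening: 0.533
```

Run:
```python
from h import *
s=r.sense();print(s["eef_pos"],s["tcp_rot"],s["contact_force"])
rows([674,239,153],[-np.pi/2,-0.26,-1.629],4,0.47)
```

```text
[666.76859645 245.52596411 188.99514593] [-1.57502057 -0.26542159 -1.62215192] [-0.08486496 -0.74609881 -1.101481  ]
-0.09 0.91 0.19 0.0 0.1 0.1 0.47; -0.09 0.91 0.19 0.0 0.1 0.1 0.47; -0.09 0.91 0.19 0.0 0.1 0.1 0.47; -0.09 0.91 0.19 0.0 0.1 0.1 0.47
```

Call:
apply_moves --plan "-0.1 0.9 0.3 0 0 0 0.47; -0.1 0.9 0.3 0 0 0 0.47; -0.1 0.9 0.2 0 0 0 0.47; -0.1 0.6 0.1 0 0 0 0.47; 0 0 0 0 0 0 0.47"

```text
clock: 22.65
eef_pos: [674.7, 240.4, 154.8]
tcp_rot: [-1.576, -0.265, -1.619]
contact_force: [0.7, -0.1, 0.1]
opening: 0.529
```

Close gently on the knob.

Call:
apply_moves --plan "0 0 0 0 0 0 0.6; 0 0 0 0 0 0 0.7; 0 0 0 0 0 0 0.8; 0 0 0 0 0 0 0.9; 0 0 0 0 0 0 1; 0 0 0 0 0 0 1; 0 0 0 0 0 0 1" --squeeze 25

```text
clock: 23.35
eef_pos: [673.5, 240.8, 155.2]
tcp_rot: [-1.578, -0.265, -1.619]
contact_force: [-1.5, 0.3, -1.9]
opening: 0.177
```

Run:
```python
from h import *
s=r.sense();print(s["eef_pos"],s["tcp_rot"],s["contact_force"],s["opening"]*85)
g=s["eef_pos"]-19*Ro.from_euler("xyz",s["tcp_rot"]).apply([0,1,0]); print("grasp",g)
im=r.grab_frame("wrist")
```

```text
[673.54735831 240.7763292  155.19494336] [-1.57768365 -0.26544034 -1.61868091] [-1.54979879  0.32338216 -1.90990175] 15.036028410969703
grasp [673.91664316 245.74858414 173.529073  ]
```

The pads hold the 16 mm knob (15 mm reading). Planning the arc about the pivot, pivot at about (647,104), radius 70.

```bash
cat > arc.py <<'E'
from h import *
import sys
n,st=int(sys.argv[1]),float(sys.argv[2]); zo=float(sys.argv[3]) if len(sys.argv)>3 else 4.5
s=r.sense(); R=Ro.from_euler("xyz",s["tcp_rot"]); g=s["eef_pos"]-19*R.apply([0,1,0])
P=np.array([647.3,104.]); k=np.array([g[0],g[2]-zo])-P; a=np.arctan2(k[0],k[1])
print("a",a.round(3),"rad",np.hypot(*k).round(1),"g",g.round(1),"F",s["contact_force"].round(1),"op",s["opening"].round(3),"rot",s["tcp_rot"].round(3),"y err",round(g[1]-245.7,1))
for i in range(n):
    a0,a1=a-i*st,a-(i+1)*st
    d=np.array([70*(np.sin(a1)-np.sin(a0)),-.058*70*(np.sin(a1)-np.sin(a0)),70*(np.cos(a1)-np.cos(a0))])
    print(round(a1,2),(R.inv().apply(d)/10).round(2).tolist())
E
python3 arc.py 10 .05
```

```text
Traceback (most recent call last):
  File "arc.py", line 6, in <module>
    print("a",a.round(3),"rad",np.hypot(*k).round(1),"g",g.round(1),"F",s["contact_force"].round(1),"op",s["opening"].round(3),"rot",s["tcp_rot"].round(3),"y err",round(g[1]-245.7,1))
                                                                                                         ^^^^^^^^^^^^^^^^^^
AttributeError: 'float' object has no attribute 'round'
```

```bash
sed -i 's/s\["opening"\].round(3)/s["opening"]/' arc.py; python3 arc.py 10 .05
```

```text
a 0.388 rad 70.3 g [673.9 245.7 173.5] F [-1.8 -0.9 -0.6] op 0.17711472005836665 rot [-1.578 -0.265 -1.619] y err 0.0
0.34 [0.03, -0.12, -0.33]
0.29 [0.03, -0.1, -0.33]
0.24 [0.02, -0.09, -0.34]
0.19 [0.02, -0.07, -0.34]
0.14 [0.01, -0.05, -0.35]
0.09 [0.01, -0.04, -0.35]
0.04 [0.0, -0.02, -0.35]
-0.01 [-0.0, -0.0, -0.35]
-0.06 [-0.01, 0.01, -0.35]
-0.11 [-0.01, 0.03, -0.35]
```

Call:
apply_moves --plan "0 -0.12 -0.33 0 0 0 1; 0 -0.1 -0.33 0 0 0 1; 0 -0.1 -0.33 0 0 0 1; 0 0 0 0 0 0 1" --squeeze 35

```text
clock: 23.8
eef_pos: [664.3, 241.3, 158.3]
tcp_rot: [-1.575, -0.266, -1.619]
contact_force: [-0.1, -0.8, -2.9]
opening: 0.173
```

```bash
python3 arc.py 4 .05
```

```text
a 0.249 rad 70.2 g [664.6 246.3 176.6] F [-0.1 -0.8 -2.9] op 0.1730148799179567 rot [-1.575 -0.266 -1.619] y err 0.6
0.2 [0.02, -0.07, -0.34]
0.15 [0.01, -0.06, -0.35]
0.1 [0.01, -0.04, -0.35]
0.05 [0.0, -0.02, -0.35]
```

Call:
apply_moves --plan "0 -0.07 -0.34 0 0 0 1; 0 -0.06 -0.35 0 0 0 1; 0 -0.04 -0.35 0 0 0 1; 0 -0.02 -0.35 0 0 0 1; 0 0 0 0 0 0 1"

```text
clock: 24.3
eef_pos: [648.4, 242.3, 160.3]
tcp_rot: [-1.576, -0.267, -1.619]
contact_force: [-0.6, -1.2, -2.1]
opening: 0.172
```

```bash
python3 arc.py 8 .05
```

```text
a 0.02 rad 70.2 g [648.7 247.3 178.6] F [-0.6 -1.2 -2.1] op 0.17158382735354277 rot [-1.576 -0.267 -1.619] y err 1.6
-0.03 [-0.0, 0.0, -0.35]
-0.08 [-0.01, 0.02, -0.35]
-0.13 [-0.01, 0.04, -0.35]
-0.18 [-0.02, 0.05, -0.35]
-0.23 [-0.02, 0.07, -0.34]
-0.28 [-0.03, 0.09, -0.34]
-0.33 [-0.03, 0.1, -0.33]
-0.38 [-0.04, 0.12, -0.33]
```

Call:
apply_moves --plan "0 0 -0.35 0 0 0 1; 0 0.02 -0.35 0 0 0 1; 0 0.04 -0.35 0 0 0 1; 0 0.05 -0.35 0 0 0 1; 0 0.07 -0.34 0 0 0 1; 0 0.09 -0.34 0 0 0 1; 0 0 0 0 0 0 1"

```text
clock: 25.0
eef_pos: [625.3, 243.7, 156.9]
tcp_rot: [-1.577, -0.265, -1.619]
contact_force: [-0.2, -1.1, -4.0]
opening: 0.169
```

```bash
python3 arc.py 10 .06
```

```text
a -0.314 rad 70.1 g [625.6 248.6 175.2] F [-0.2 -1.1 -4. ] op 0.16854162143454585 rot [-1.577 -0.265 -1.619] y err 2.9
-0.37 [-0.04, 0.14, -0.4]
-0.43 [-0.05, 0.16, -0.39]
-0.49 [-0.05, 0.18, -0.37]
-0.55 [-0.06, 0.2, -0.36]
-0.61 [-0.06, 0.22, -0.35]
-0.67 [-0.07, 0.24, -0.33]
-0.73 [-0.07, 0.26, -0.32]
-0.79 [-0.08, 0.28, -0.3]
-0.85 [-0.08, 0.3, -0.28]
-0.91 [-0.09, 0.31, -0.26]
```

Call:
apply_moves --plan "0 0.14 -0.4 0 0 0 1; 0 0.16 -0.39 0 0 0 1; -0.1 0.18 -0.37 0 0 0 1; 0 0.2 -0.36 0 0 0 1; -0.1 0.22 -0.35 0 0 0 1; -0.1 0.24 -0.33 0 0 0 1; -0.1 0.26 -0.32 0 0 0 1; -0.1 0.28 -0.3 0 0 0 1; 0 0 0 0 0 0 1"

```text
clock: 25.9
eef_pos: [595.1, 245.4, 137.4]
tcp_rot: [-1.576, -0.265, -1.618]
contact_force: [1.9, -0.4, -5.9]
opening: 0.171
```

```bash
python3 arc.py 12 .05
```

```text
a -0.831 rad 70.1 g [595.5 250.4 155.8] F [ 1.9 -0.4 -5.9] op 0.1706371651843035 rot [-1.576 -0.265 -1.618] y err 4.7
-0.88 [-0.07, 0.26, -0.23]
-0.93 [-0.07, 0.27, -0.21]
-0.98 [-0.08, 0.28, -0.2]
-1.03 [-0.08, 0.29, -0.19]
-1.08 [-0.08, 0.29, -0.17]
-1.13 [-0.08, 0.3, -0.16]
-1.18 [-0.09, 0.31, -0.14]
-1.23 [-0.09, 0.32, -0.12]
-1.28 [-0.09, 0.32, -0.11]
-1.33 [-0.09, 0.33, -0.09]
-1.38 [-0.09, 0.33, -0.07]
-1.43 [-0.09, 0.33, -0.06]
```

Call:
apply_moves --plan "-0.1 0.26 -0.23 0 0 0 1; -0.1 0.27 -0.21 0 0 0 1; -0.1 0.28 -0.2 0 0 0 1; -0.1 0.29 -0.19 0 0 0 1; -0.1 0.29 -0.17 0 0 0 1; -0.1 0.3 -0.16 0 0 0 1; -0.1 0.31 -0.14 0 0 0 1; -0.1 0.32 -0.12 0 0 0 1; -0.1 0.32 -0.11 0 0 0 1; 0 0 0 0 0 0 1"

```text
clock: 26.9
eef_pos: [579.2, 246.5, 107.5]
tcp_rot: [-1.575, -0.268, -1.619]
contact_force: [1.8, -3.4, -5.2]
opening: 0.17
```

```bash
python3 arc.py 14 .05
```

```text
a -1.321 rad 69.9 g [579.5 251.5 125.8] F [ 1.8 -3.4 -5.2] op 0.16977030711598093 rot [-1.575 -0.268 -1.619] y err 5.8
-1.37 [-0.09, 0.33, -0.08]
-1.42 [-0.09, 0.33, -0.06]
-1.47 [-0.09, 0.33, -0.04]
-1.52 [-0.09, 0.34, -0.02]
-1.57 [-0.09, 0.34, -0.01]
-1.62 [-0.09, 0.34, 0.01]
-1.67 [-0.09, 0.34, 0.03]
-1.72 [-0.09, 0.33, 0.05]
-1.77 [-0.09, 0.33, 0.06]
-1.82 [-0.09, 0.33, 0.08]
-1.87 [-0.09, 0.32, 0.1]
-1.92 [-0.09, 0.32, 0.11]
-1.97 [-0.08, 0.31, 0.13]
-2.02 [-0.08, 0.31, 0.15]
```

Call:
apply_moves --plan "-0.09 0.33 -0.08 0 0 0 1; -0.09 0.33 -0.06 0 0 0 1; -0.09 0.33 -0.04 0 0 0 1; -0.09 0.33 -0.02 0 0 0 1; -0.09 0.33 -0.01 0 0 0 1; -0.09 0.33 0.01 0 0 0 1; -0.09 0.33 0.03 0 0 0 1; -0.09 0.33 0.05 0 0 0 1; 0 0 0 0 0 0 1"

```text
clock: 27.8
eef_pos: [578.1, 246.6, 77.9]
tcp_rot: [-1.575, -0.268, -1.619]
contact_force: [2.3, -3.4, -5.0]
opening: 0.17
```

```bash
python3 arc.py 14 .04
```

```text
a -1.746 rad 70.0 g [578.4 251.7  96.3] F [ 2.3 -3.4 -5. ] op 0.16993665440494016 rot [-1.575 -0.268 -1.619] y err 6.0
-1.79 [-0.07, 0.26, 0.06]
-1.83 [-0.07, 0.26, 0.07]
-1.87 [-0.07, 0.26, 0.08]
-1.91 [-0.07, 0.26, 0.09]
-1.95 [-0.07, 0.25, 0.1]
-1.99 [-0.07, 0.25, 0.11]
-2.03 [-0.07, 0.24, 0.12]
-2.07 [-0.06, 0.24, 0.13]
-2.11 [-0.06, 0.23, 0.14]
-2.15 [-0.06, 0.23, 0.15]
-2.19 [-0.06, 0.22, 0.16]
-2.23 [-0.06, 0.22, 0.17]
-2.27 [-0.06, 0.21, 0.18]
-2.31 [-0.05, 0.2, 0.18]
```

Call:
apply_moves --plan "-0.07 0.26 0.06 0 0 0 1; -0.07 0.26 0.07 0 0 0 1; -0.07 0.26 0.08 0 0 0 1; -0.07 0.26 0.09 0 0 0 1; -0.07 0.25 0.1 0 0 0 1; -0.07 0.25 0.11 0 0 0 1; -0.07 0.24 0.12 0 0 0 1; -0.06 0.24 0.13 0 0 0 1; 0 0 0 0 0 0 1"

```text
clock: 28.7
eef_pos: [586.3, 246.3, 55.2]
tcp_rot: [-1.575, -0.268, -1.619]
contact_force: [1.5, -2.3, -4.3]
opening: 0.173
```

```bash
python3 arc.py 9 .04
```

```text
a -2.093 rad 70.1 g [586.6 251.3  73.5] F [ 1.5 -2.3 -4.3] op 0.1725815433530144 rot [-1.575 -0.268 -1.619] y err 5.6
-2.13 [-0.06, 0.23, 0.15]
-2.17 [-0.06, 0.23, 0.16]
-2.21 [-0.06, 0.22, 0.16]
-2.25 [-0.06, 0.21, 0.17]
-2.29 [-0.05, 0.21, 0.18]
-2.33 [-0.05, 0.2, 0.19]
-2.37 [-0.05, 0.19, 0.2]
-2.41 [-0.05, 0.18, 0.21]
-2.45 [-0.05, 0.18, 0.21]
```

Call:
apply_moves --plan "-0.06 0.23 0.15 0 0 0 1; -0.06 0.23 0.16 0 0 0 1; -0.06 0.22 0.16 0 0 0 1; -0.06 0.21 0.17 0 0 0 1; 0 0 0 0 0 0 1"

```text
clock: 29.2
eef_pos: [593.2, 245.9, 45.2]
tcp_rot: [-1.575, -0.268, -1.619]
contact_force: [2.0, -3.4, -3.6]
opening: 0.175
```

```bash
python3 arc.py 6 .04
```

```text
a -2.268 rad 70.1 g [593.5 250.9  63.5] F [ 2.  -3.4 -3.6] op 0.1750967741529768 rot [-1.575 -0.268 -1.619] y err 5.2
-2.31 [-0.05, 0.2, 0.19]
-2.35 [-0.05, 0.2, 0.19]
-2.39 [-0.05, 0.19, 0.2]
-2.43 [-0.05, 0.18, 0.21]
-2.47 [-0.05, 0.17, 0.22]
-2.51 [-0.04, 0.16, 0.22]
```

Call:
apply_moves --plan "-0.05 0.2 0.19 0 0 0 1; -0.05 0.1 0.1 0 0 0 1; 0 0 0 0 0 0 1"

```text
clock: 29.5
eef_pos: [596.4, 245.7, 41.6]
tcp_rot: [-1.575, -0.268, -1.619]
contact_force: [1.8, -3.6, -5.0]
opening: 0.173
```

Call:
apply_moves --plan "-0.05 0.1 0.1 0 0 0 1; -0.05 0.1 0.1 0 0 0 1; 0 0 0 0 0 0 1"

```text
clock: 29.8
eef_pos: [598.6, 245.6, 39.4]
tcp_rot: [-1.575, -0.269, -1.619]
contact_force: [2.0, -2.1, -4.8]
opening: 0.173
```

```bash
python3 arc.py 3 .04
```

```text
a -2.38 rad 70.1 g [598.9 250.6  57.7] F [ 2.  -2.1 -4.8] op 0.17345614669571136 rot [-1.575 -0.269 -1.619] y err 4.9
-2.42 [-0.05, 0.18, 0.21]
-2.46 [-0.05, 0.17, 0.21]
-2.5 [-0.04, 0.17, 0.22]
```

Call:
apply_moves --plan "-0.03 0.1 0.11 0 0 0 1; -0.03 0.1 0.11 0 0 0 1; 0 0 0 0 0 0 1"

```text
clock: 30.1
eef_pos: [600.3, 245.4, 37.8]
tcp_rot: [-1.576, -0.269, -1.619]
contact_force: [-0.4, -3.5, -0.4]
opening: 0.173
```

Call:
apply_moves --plan "-0.03 0.1 0.11 0 0 0 1; -0.03 0.1 0.12 0 0 0 1; 0 0 0 0 0 0 1"

```text
clock: 30.4
eef_pos: [600.4, 245.3, 37.6]
tcp_rot: [-1.581, -0.271, -1.62]
contact_force: [-1.9, -3.0, 2.4]
opening: 0.171
```

```bash
python3 arc.py 3 .04;  python3 - <<'E'
from h import *
im=r.grab_frame("scene"); cv2.imwrite("pics/s6.png",cv2.resize(im[130:250,160:310],(750,600),interpolation=cv2.INTER_CUBIC))
E
```

```text
a -2.417 rad 70.2 g [600.8 250.4  55.9] F [-1.9 -3.   2.4] op 0.17068477506570118 rot [-1.581 -0.271 -1.62 ] y err 4.7
-2.46 [-0.05, 0.17, 0.22]
-2.5 [-0.04, 0.16, 0.22]
-2.54 [-0.04, 0.16, 0.23]
```

View pics/s6.png

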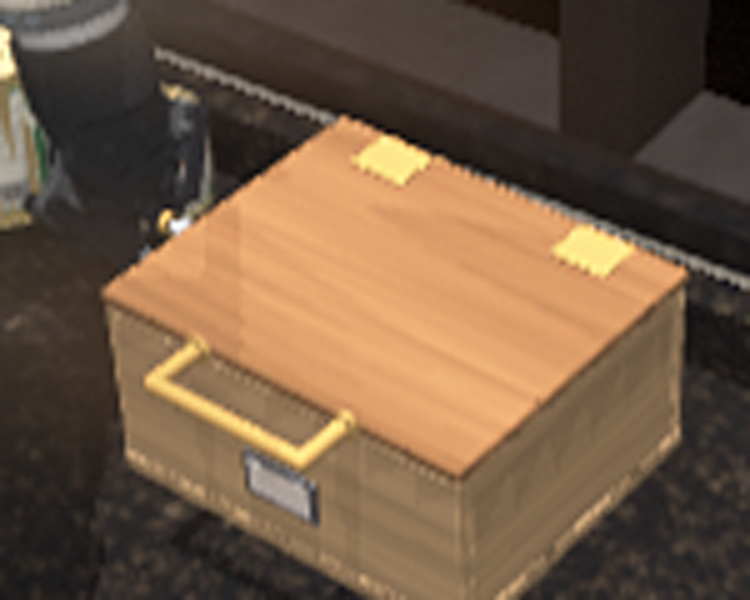

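The lid is shut and flush, and the knob motion stalled with the force reversing. Releasing and withdrawing.

Call:
apply_moves --plan "0 0 0 0 0 0 0.8; 0 0 0 0 0 0 0.65; 0 0 0 0 0 0 0.5; 0 0 0 0 0 0 0.5; 0 -0.8 0 0 0 0 0.5; 0 -1.5 0 0 0 0 0.5; 0 -2.5 0 0 0 0 0.5; 0 -3 0 0 0 0 0.5; 0 -3 0 0 0 0 0.5; 0 -3 0 0 0 0 0.5; -1 -3 0 0 0 0 0.5; -3 -2 -2 0 0 0 0.5; -3 0 -2 0 0 0 0.5; -3 0 -2 0 0 0 0.5; 0 0 0 0 0 0 0.5"

```text
clock: 31.95
eef_pos: [550.5, 405.6, 214.5]
tcp_rot: [-1.568, -0.256, -1.624]
contact_force: [-0.2, 0.3, 0.2]
opening: 0.5
```

Run:
```python
from h import *
s=r.sense(); print(s["eef_pos"],s["contact_force"],s["clock"])
a=r.grab_frame("scene");b=r.grab_frame("top")
cv2.imwrite("pics/f.png",np.hstack([a[60:340,100:430],b[130:290,0:460][:, 60:]]) if 0 else np.vstack([cv2.resize(a[130:330,170:420],(400,320)),cv2.resize(b[130:275,130:450],(400,181))]))
for n,im in(("scene",a),("top",b)):
  o=cv2.imread(f"pics/{n}0.png"); d=cv2.absdiff(o,im).max(2)>50
  st=cv2.connectedComponentsWithStats(d.astype(np.uint8))[2]; print(n,[q.tolist() for q in st[1:] if q[4]>25])
```

```text
[550.54886725 405.63832499 214.49249602] [-0.1660721   0.33452655  0.24848712] 31.95
scene [[43, 0, 69, 26, 826], [72, 14, 47, 59, 1666], [112, 83, 12, 14, 124], [124, 103, 15, 20, 92], [114, 104, 7, 16, 78], [116, 152, 17, 16, 191], [0, 155, 19, 135, 696], [88, 245, 35, 29, 353], [75, 265, 63, 77, 1834], [338, 287, 21, 23, 326], [0, 294, 52, 81, 1287], [129, 340, 19, 15, 101], [155, 366, 8, 16, 56], [0, 377, 23, 14, 176], [136, 381, 20, 28, 289], [49, 396, 17, 13, 60], [0, 402, 4, 14, 27]]
top [[390, 153, 39, 30, 338], [8, 154, 14, 13, 67], [132, 158, 28, 28, 481], [189, 165, 106, 99, 6218], [95, 174, 29, 30, 629], [0, 190, 133, 230, 15224], [79, 193, 11, 7, 46], [481, 201, 12, 33, 53], [70, 202, 31, 29, 540], [78, 229, 6, 11, 37], [350, 229, 17, 16, 44], [422, 229, 25, 25, 264], [536, 232, 24, 83, 672], [493, 235, 8, 34, 34], [384, 236, 20, 20, 296], [458, 242, 21, 95, 801], [226, 254, 37, 7, 51], [535, 270, 11, 48, 49], [510, 281, 7, 30, 30], [492, 289, 9, 15, 97], [439, 294, 22, 24, 317], [507, 297, 30, 102, 117], [74, 302, 91, 63, 973], [547, 322, 13, 26, 29], [6, 362, 10, 19, 67], [116, 366, 44, 47, 1001], [259, 376, 26, 1, 26], [0, 383, 17, 22, 156], [150, 384, 60, 36, 993], [341, 385, 1, 27, 27], [222, 387, 10, 33, 73], [247, 392, 13, 13, 33], [265, 393, 17, 12, 99], [8, 398, 13, 7, 49], [302, 398, 21, 22, 226], [248, 406, 12, 14, 61], [378, 406, 30, 14, 159]]
```

View pics/f.png

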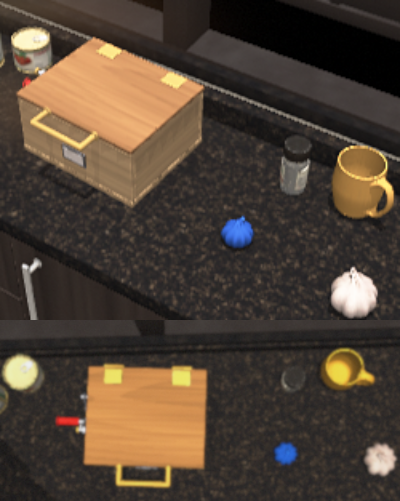

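```bash
python3 -c "
from rig import r
print(r.sign_off())"
```

```text
the job is handed in; nothing more can be done
None
```

The garlic bulb is in the box, the lid is fully shut, and the job is handed in at about 32 s.

- **Lid opened:** I raised it by the bar until the stay came taut at about 1.32 rad, feeling only 2–3 N over the lid's own load. I then eased it back about 0.09 rad until it rested on the locked knee. A picture showed the knee past straight and the lid standing by itself.
- **Garlic placed:** I took the smaller white bulb, leaving the blue and the larger white ones. A picture showed it upright on the cork floor.
- **Lid closed:** I led the red knob over straight and round its arc, with the load staying at about 6 N or less. I stopped when the motion stalled and the force reversed, then let go and withdrew.

**Last checks:**
- The final pictures show the lid shut and the gripper clear, with no contact force.
- In the scene view, the only change among the loose things near the box is the missing bulb.
- The same comparison from the top camera flagged many patches, including around the mug, the tin and the other two bulbs. I took those to be changed lighting, since the viewed picture shows everything standing where it was.
- I did not see the bulb again after the lid closed.

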